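# Set out a sample test on the bench mat

## Robot

A 7-joint arm with a two-finger parallel gripper is mounted at the origin on the work surface; the furniture and walls round the work are solid. World frame = base frame: x ahead of the robot, y to its left, z up, the work surface at z = 0. Lengths are in m, angles in rad, forces in N, time in s.
With the tool pointing down it reaches from about 0.4 to 0.85 m from the base axis. Payload 10.4 kg.
Tool frame: the origin (TCP) lies at the very end of the fingers, on their centre line; the grasp point (between the pads) lies 19 mm behind it; x points along the fingers, z is the direction in which the jaws open and shut, and the axes are right-handed (so a half turn about x gives the same grasp; the last joint's range is limited). The gripper opens to 85 mm and grips with 20 to 120 N. Pads are 22 mm wide; open, the fingers measure 114 mm over their backs; the gripper's body (76 mm by 85 mm) begins 54 mm behind the grasp point. The pads swing forward as they close: fully open they stand 13 mm farther back than shut.
Start: joints at [1.104, 0.332, -0.065, 1.46, 0.022, 1.35, -0.088], TCP at [0.268, -0.564, 0.231] pointing down, gripper open.
Joint ranges: [-2.6, 2.6], [-0.5, 2.12], [-1.47, 1.34], [0.16, 2.42], [-1.27, 4.41], [0.06, 2.06], [-2.6, 2.6]. Speed limits (rad/s): [2.22, 2.22, 2.79, 2.79, 3.14, 3.14, 3.14].

## Interface

Orientations are given as a unit quaternion [x, y, z, w].
In Python, from workcell import telemetry, viewer, manip, spot_in, mark_of gives the robot as it stands. The module is installed in compiled form; this text tells all that it offers.
- The arm moves only by the shell command python3 -m crank 'ROWS' [FORCE]. ROWS is JSON, a list of rows, each a list of 3 entries, a list of its own where there are three numbers: the closure, from 0 (fully open) to 1 (shut), then the shift along the world's x, y, z in cm, then the turn, a rotation vector about the world's x, y, z in rad. A call has 1 to 12 rows; each row shifts and turns the commanded pose from where the row before left it; what a row does not reach is not made up. A row lasts 1/12 s, in which the tool goes at most 41.7 mm and 7.16 degrees, less where a joint would pass 70% of its speed; a pose out of reach is approached as far as the arm can. A call with a gripper value outside its range is refused whole. The fingers move at their own pace and stop on an object; FORCE is the grip in N (left out, the last holds). Time passes only in rows, so rows that do not move let the fingers close. It gives the time, the measured TCP pose, the force and the opening at its end, in the units of the state.
- telemetry.get_obs(): the state, without advancing time (a new reading comes with each control period).
- viewer.camera(name): name is "scene" or "top" or "wrist"; returns a dict with "frame" (480x640x3 uint8, red, green, blue), "intrinsics" (3x3 intrinsics, pixels), "cam_to_world" (4x4, takes a point from camera to world coordinates). Camera axes: x right, y up, looking along -z (the intrinsics and any distortion apply to the point x, -y, -z); pixel columns grow to the right and rows downward; lengths in m; the calibration is good to about 2 mm. The wrist camera is an equidistant fisheye: a pixel r from the principal point sees the ray r / f radians off the axis. A picture is of the moment at which its call begins. There is no depth.
- manip.hand_in(): hands the job in, once; it reports no verdict.
Trained networks look in a picture, given as the dict that the camera call returned (one of the last four; its "shot" number tells which), for a name from the list of things; names that differ only in an ending like _2 or _b are one class to them, and where a whole thing is asked for, a point or a joint stands for the part that bears it (a point fixed in the world has none). Each returns a list of dicts, best first, with "conf" (0 to 1); they miss things now and then, are a little off and sometimes report something else, mostly with a low value. They report only what shows in the picture. A call takes as long as a camera call. They do not tell look-alikes from the thing itself.
- spot_in(thing, picture): "location" ([x, y, z] in m, in the coordinates of the camera as it stood for that picture, good to about 4 mm: the middle of the surface that is visible of it).
- mark_of(thing, picture): "location" ([x, y, z] in m, in the coordinates of the camera as it stood for that picture, good to about 4 mm: a listed point, or the origin of a listed thing).
The state is a dict: "clock": time; "joint_pos": joint angles; "joint_velocities": joint speeds; "tau": joint torques, N m; "position": TCP position; "ee_rot": TCP orientation; "ft_force": force on the tool from outside, world axes, zero at the start; "torque": the same for the moment, N m; "grip_width": opening from 0.0 (shut) to 1.0 (fully open).
Only numpy, scipy, OpenCV 4.12 (cv2) and the standard library are available. Lean on these libraries where they do the work, as an engineer would, in place of code of your own. Each camera call takes 0.05 s, during which the arm holds its last target. There are 200 camera calls.

## Task

Set out the sample test on the green mat. Lay the white test card inside the oblong outline in the middle of the mat and lay the marker pen lengthwise in the orange pen tray beside one end of the mat, between the tray's ribs. Stand the blue-capped bottle in the ring between the card and the pen tray, and the white-capped bottle in the ring on the other side of the card.

Things in the scene. Friction and masses are not known exactly. Their poses are not given: they have to be found in the camera images.
- blue_bottle_centre (a point): Small cream dropper bottle with a BLUE cap, 28 mm across, 68 mm tall (body 46 mm tall, then a narrower 16 mm nozzle cap). Loose, stands upright. The point is its centre, 34 mm above its base; z is up along the bottle.
- white_bottle_centre (a point): Small cream dropper bottle with a WHITE cap, same size and shape as the blue-capped one: 28 mm across, 68 mm tall (body 46 mm tall). Loose, stands upright. The point is its centre, 34 mm above its base; z is up along the bottle.
- card_centre (a point): White plastic test card lying flat, 21 x 72 x 9 mm, loose. The point is its centre, 4 mm above its underside; y runs along its 72 mm length, x across its 21 mm width. Either way round is fine.
- pen_centre (a point): Marker pen with a pale barrel and a black cap, lying flat, 15 mm thick, 121 mm long, loose. The point is its centre, 7.5 mm above the surface it lies on; y runs along its length. Either way round is fine.
- card_outline (a point): Centre of the white oblong outline (inside 37 x 88 mm, printed flat) in the middle of the green mat, on the mat's top face. The mat is fixed, 62 x 200 x 3 mm. y runs along the outline's and the mat's length, toward the left end.
- left_ring (a point): Centre of the white printed ring (inside 47 mm across, flat) at the left (+y) end of the green mat, 70 mm from the mat's middle, on the mat's top face.
- right_ring (a point): Centre of the white printed ring (inside 47 mm across, flat) at the right (-y) end of the green mat, 70 mm from the mat's middle, on the mat's top face.
- tray_centre (a point): Middle of the orange pen tray, on its floor (3 mm above the desk). Fixed, 48 x 140 mm, y along its length. Near each end two ribs, 5 mm above the floor and 31 mm apart; the 76 mm between the rib pairs is clear. It lies crosswise just beyond the left or right end of the mat (y in the card outline's frame positive: left). A fixed tape roll, 81 mm across, 48 mm tall, lies beyond the other end.
Mind the look-alikes: they are no part of the job. Leave any red, turquoise or yellow look-alike of the part that bears white_bottle_centre alone.

How it is judged:
At the end, for the whole second after the job is handed in: Blue-capped bottle upright in the ring on the pen tray's side, white-capped in the other, within 11 mm; card flat in its outline within 10 mm across, 12 mm along; pen in the tray within 12 mm across, 15 mm along; both within 0.25 rad of the length; all released and at rest (((y of tray_centre in the frame of card_outline above 0 m and horizontal distance between blue_bottle_centre and left_ring below 0.011 m and horizontal distance between white_bottle_centre and right_ring below 0.011 m) or (not (y of tray_centre in the frame of card_outline above 0 m) and horizontal distance between blue_bottle_centre and right_ring below 0.011 m and horizontal distance between white_bottle_centre and left_ring below 0.011 m)) and angle between each of blue_bottle_centre, white_bottle_centre, card_centre's own z axis and vertical below 0.1 rad and height (world z) of each of blue_bottle_centre, white_bottle_centre below 0.042 m and x of card_centre in the frame of card_outline between -0.01 and 0.01 m and y of card_centre in the frame of card_outline between -0.012 and 0.012 m and angle between the y axis of card_centre and the y axis of card_outline, either way round below 0.25 rad and height (world z) of card_centre below 0.012 m and x of pen_centre in the frame of tray_centre between -0.012 and 0.012 m and y of pen_centre in the frame of tray_centre between -0.015 and 0.015 m and angle between the y axis of pen_centre and the y axis of tray_centre, either way round below 0.25 rad and height (world z) of pen_centre below 0.016 m and linear speed of each of blue_bottle, white_bottle, card, pen below 0.02 m/s); the robot touches nothing.
It also fails if it takes over 93 s, if anything falls off the work surface, if the arm or the gripper's body presses on something with over 40 N, if the wrist force passes 120 N, or if a joint passes its speed limit or range.

## Working session

There is one attempt and no reset: what is moved stays moved. The work goes in short steps, Python scripts to look and compute and a shell command to move; the robot and the scene stay as the last step left them, time stands still between calls to the robot, and variables do not carry over. Pictures are saved under pics/ and viewed, about 12 in all and at most 16, crops included, and the job is handed in when it is done.

```bash
mkdir -p pics; cat > h.py <<'E'
import numpy as np, cv2
from workcell import telemetry, viewer, manip, spot_in, mark_of
def shot(name,fn=None):
    p=viewer.camera(name)
    if fn: cv2.imwrite('pics/'+fn,p['frame'][:,:,::-1])
    return p
def w(p,loc):
    return (p['cam_to_world']@np.r_[loc,1])[:3]
def ray(p,u,v,z):
    "pixel -> world on plane z (pinhole cameras)"
    K=p['intrinsics'];T=p['cam_to_world']
    d=T[:3,:3]@np.array([(u-K[0,2])/K[0,0],-(v-K[1,2])/K[1,1],-1]);o=T[:3,3]
    return o+d*(z-o[2])/d[2]
def proj(p,X):
    q=np.linalg.inv(p['cam_to_world'])@np.r_[X,1];K=p['intrinsics']
    return K[0,0]*q[0]/-q[2]+K[0,2],K[1,1]*-q[1]/-q[2]+K[1,2]
E
python3 - <<'E'
from h import *
names="blue_bottle_centre white_bottle_centre card_centre pen_centre card_outline left_ring right_ring tray_centre".split()
for c in("top","scene"):
    p=shot(c,c+'1.png')
    print(c,p['cam_to_world'][:3,3].round(3),p['intrinsics'][0,0])
    for n in names:
        for f in(mark_of,):
            for r in f(n,p)[:5]:
                X=w(p,r['location']);print(n,X.round(3),round(r['conf'],2),np.round(proj(p,X)))
o=telemetry.get_obs();print(o)
E
```

```text
top [ 0.355 -0.091  0.906] 570.2758363480766
blue_bottle_centre [ 0.62  -0.033  0.031] 0.84 [305. 187.]
white_bottle_centre [ 0.549 -0.229  0.037] 0.76 [422. 248.]
white_bottle_centre [ 0.53  -0.177  0.03 ] 0.69 [386. 256.]
white_bottle_centre [ 0.663 -0.236  0.032] 0.67 [435. 180.]
white_bottle_centre [ 0.611 -0.183  0.033] 0.62 [398. 207.]
card_centre [0.616 0.057 0.003] 0.68 [252. 186.]
pen_centre [ 0.613 -0.111  0.007] 0.94 [352. 202.]
card_outline [ 0.45  -0.068  0.003] 0.74 [310. 297.]
left_ring [0.446 0.004 0.002] 0.9 [265. 292.]
right_ring [ 0.448 -0.138  0.003] 0.65 [353. 305.]
right_ring [0.617 0.058 0.002] 0.6 [251. 185.]
tray_centre [0.435 0.077 0.006] 0.68 [218. 291.]
tray_centre [0.445 0.004 0.   ] 0.18 [264. 293.]
scene [-0.072  0.322  0.455] 444.21668832124254
blue_bottle_centre [ 0.622 -0.026  0.036] 0.75 [267. 243.]
white_bottle_centre [ 0.535 -0.172  0.033] 0.94 [353. 240.]
white_bottle_centre [ 0.613 -0.183  0.036] 0.86 [334. 223.]
white_bottle_centre [ 0.55  -0.228  0.037] 0.75 [370. 228.]
white_bottle_centre [ 0.663 -0.236  0.035] 0.73 [340. 210.]
card_centre [ 
[... 555 characters left out ...]
, 'joint_pos': array([ 1.10439901,  0.33222139, -0.06469058,  1.46011194,  0.02155881,
        1.34995796, -0.08848302]), 'joint_velocities': array([ 1.71136743e-03,  1.21667836e-03, -6.32000348e-06,  2.16697768e-03,
        1.00894573e-03, -6.39221511e-04, -3.72775123e-04]), 'tau': array([ 3.31131887e-04, -6.25210977e+01,  4.90478415e-02, -3.91813302e+01,
        1.64562883e-02,  2.03998017e-03, -4.39953703e-05]), 'position': array([ 0.26837683, -0.56443915,  0.23131842]), 'ee_rot': array([ 0.37771521,  0.59777526, -0.37768249,  0.59778917]), 'ft_force': array([-0.61016664,  0.35797556,  0.8043906 ]), 'torque': array([ 0.04242332, -0.0642653 ,  0.02316739]), 'grip_width': 1.000199443759827}
```

View pics/top1.png

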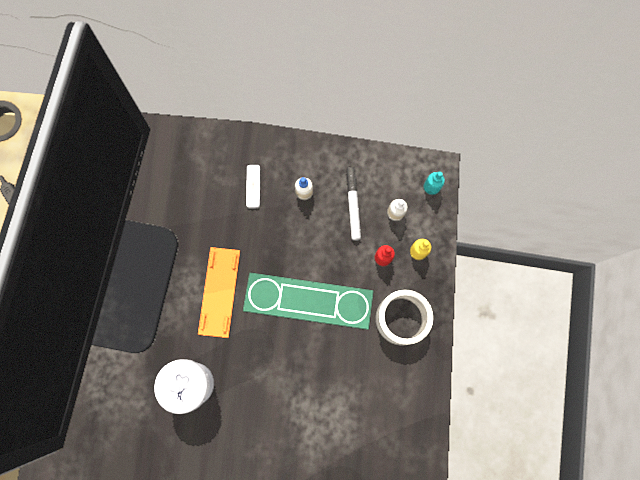

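View pics/scene1.png

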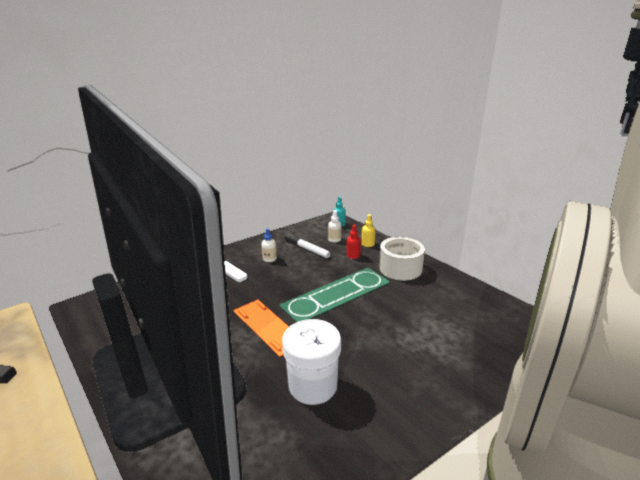

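The tray is on the left (+y) side, so blue goes to the left ring and white to the right. Next I measure exact poses by segmentation.

```bash
cat >> h.py <<'E'
def rect(p,mask,z):
    "min area rect of a mask on plane z: centre, long-axis angle (world), sizes"
    cs,_=cv2.findContours(mask.astype(np.uint8),cv2.RETR_EXTERNAL,cv2.CHAIN_APPROX_NONE)
    c=max(cs,key=cv2.contourArea)[:,0]
    X=np.array([ray(p,u,v,z)[:2] for u,v in c])
    (cx,cy),(a,b),t=cv2.minAreaRect((X*1000).astype(np.float32))
    t=np.radians(t)+(0 if a>b else np.pi/2)
    t=(t+np.pi/2)%np.pi-np.pi/2
    return np.array([cx,cy])/1000,t,(max(a,b),min(a,b))
def win(m,u0,v0,u1,v1):
    r=np.zeros(m.shape,bool);r[v0:v1,u0:u1]=m[v0:v1,u0:u1];return r
E
python3 - <<'E'
from h import *
from scipy.spatial.transform import Rotation as R
p=shot('top');f=p['frame'].astype(int);r,g,b=f[...,0],f[...,1],f[...,2]
h=cv2.cvtColor(p['frame'],cv2.COLOR_RGB2HSV)
white=(f.min(2)>120)
print('card',rect(p,win(white,235,150,270,220),.009))
print('penbarrel',rect(p,win(white,340,180,370,250),.008))
bl=win((f.max(2)<45),342,163,360,196)
print('pencap',rect(p,bl,.008))
inv=(g>r+25)&(g>b+10)
print('mat',rect(p,cv2.morphologyEx(win(inv,235,265,380,335).astype(np.uint8),cv2.MORPH_CLOSE,np.ones((7,7))),.003))
print('tray',rect(p,win((r>180)&(b<90),190,240,245,345),.003))
print('bluecap',rect(p,win((b>r+40),290,170,318,190),.066))
print('white tape',rect(p,win(white,370,285,440,350),.048))
print('monitor edge px on z=.4', ray(p,148,130,.4),ray(p,62,440,.4), ray(p,148,130,.1))
print(R.from_quat(telemetry.get_obs()['ee_rot']).as_matrix().round(3))
q=p['frame'][130:345,190:450];cv2.imwrite('pics/crop.png',cv2.resize(q,None,fx=3,fy=2.75,interpolation=2)[:,:,::-1])
E
```

```text
card (array([0.61490259, 0.05434313]), np.float64(0.18159258241982634), (73.77607727050781, 21.45160675048828))
penbarrel (array([ 0.59339465, -0.11709083]), np.float64(0.23017896045209563), (82.6977767944336, 15.725933074951172))Traceback (most recent call last):
  File "<stdin>", line 9, in <module>
  File "h.py", line 20, in rect
    c=max(cs,key=cv2.contourArea)[:,0]
      ~~~^^^^^^^^^^^^^^^^^^^^^^^^
ValueError: max() iterable argument is empty
```

```bash
python3 - <<'E'
from h import *
from scipy.spatial.transform import Rotation as R
p=shot('top');f=p['frame'].astype(int);r,g,b=f[...,0],f[...,1],f[...,2]
inv=(g>r+25)&(g>b+10)
def t(n,*a):
    try: print(n,rect(p,*a))
    except Exception as e: print(n,e)
t('mat',cv2.morphologyEx(win(inv,235,265,380,335).astype(np.uint8),cv2.MORPH_CLOSE,np.ones((7,7))),.003)
t('tray',win((r>150)&(b<110)&(r>b+60),190,240,245,345),.003)
t('bluecap',win((b>r+40),290,170,318,190),.064)
t('whitebottle',win(f.min(2)>140,385,195,412,225),.04)
t('tape',win(f.min(2)>120,370,285,440,350),.048)
print('monitor', ray(p,148,130,.4),ray(p,62,440,.4), ray(p,148,130,.1))
print(R.from_quat(telemetry.get_obs()['ee_rot']).as_matrix().round(3))
q=p['frame'][130:345,190:450];cv2.imwrite('pics/crop.png',cv2.resize(q,None,fx=3,fy=2.75,interpolation=2)[:,:,::-1])
E
```

```text
mat (array([ 0.4441738 , -0.06596618]), np.float64(-1.5550369867802711), (199.85977172851562, 62.82440948486328))
tray (array([0.43558286, 0.07599269]), np.float64(0.05959966017726437), (140.88255310058594, 49.27664566040039))
bluecap (array([ 0.61683405, -0.03050552]), np.float64(0.16385970791969506), (16.123306274414062, 12.349345207214355))
whitebottle (array([ 0.60457831, -0.18082834]), np.float64(-0.5381448948932839), (36.392822265625, 26.945371627807617))
tape (array([ 0.43780994, -0.21397366]), np.float64(-0.6379330748853622), (85.7859878540039, 81.00977325439453))
monitor [0.53942986 0.09813352 0.4       ] [0.25606412 0.10795697 0.4       ] [0.64874218 0.21048354 0.1       ]
[[ 0.     0.903  0.429]
 [-0.     0.429 -0.903]
 [-1.     0.     0.   ]]
```

View pics/crop.png

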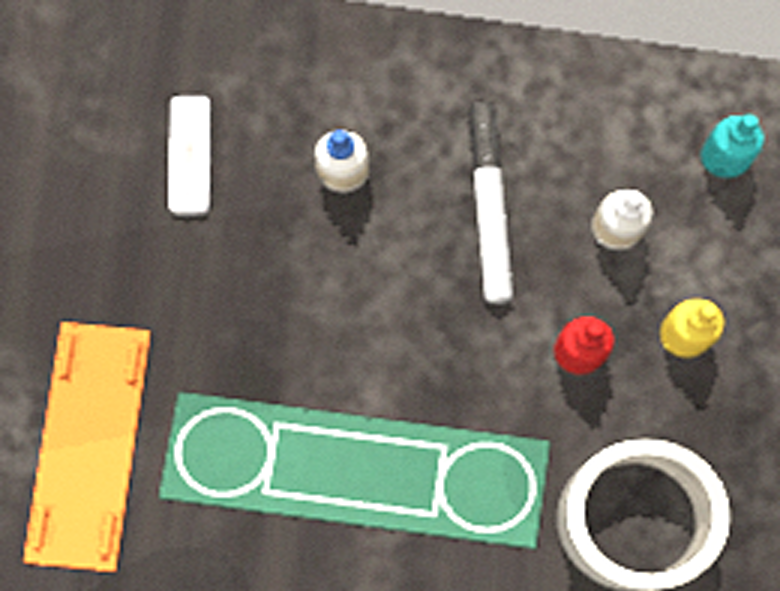

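The crop agrees with the segmentation: tray left, mat in the middle, tape right, and sizes match (mat 200x63, tray 141x49, card 74x21). Pen first, so I'm moving above it.

```bash
python3 -m crank '[[0.4,[1.9,2.5,-0.5],[0,0,-0.012]],[0.4,[1.9,2.5,-0.5],[0,0,-0.012]],[0.4,[1.9,2.5,-0.5],[0,0,-0.012]],[0.4,[1.9,2.5,-0.5],[0,0,-0.012]],[0.4,[1.9,2.5,-0.5],[0,0,-0.012]],[0.4,[1.9,2.5,-0.5],[0,0,-0.012]],[0.4,[1.9,2.5,-0.5],[0,0,-0.012]],[0.4,[1.9,2.5,-0.5],[0,0,-0.012]],[0.4,[1.9,2.5,-0.5],[0,0,-0.012]]]' 30
python3 -m crank '[[0.4,[1.9,2.5,-0.5],[0,0,-0.012]],[0.4,[1.9,2.5,-0.5],[0,0,-0.012]],[0.4,[1.9,2.5,-0.5],[0,0,-0.012]],[0.4,[1.9,2.5,-0.5],[0,0,-0.012]],[0.4,[1.9,2.5,-0.5],[0,0,-0.012]],[0.4,[1.9,2.5,-0.5],[0,0,-0.012]],[0.4,[1.9,2.5,-0.5],[0,0,-0.012]],[0.4,[1.9,2.5,-0.5],[0,0,-0.012]],[0.4,[1.9,2.5,-0.5],[0,0,-0.012]],[0.4,[0,0,0],[0,0,0]],[0.4,[0,0,0],[0,0,0]]]'
python3 - <<'E'
from h import *
from scipy.spatial.transform import Rotation as R
p=shot('wrist','w1.png')
o=telemetry.get_obs();z=R.from_quat(o['ee_rot']).as_matrix()
print(o['position'].round(4),np.degrees(np.arctan2(z[1,2],z[0,2])),z[:,0].round(3),o['joint_pos'].round(2))
for n in('pen_centre','white_bottle_centre','blue_bottle_centre','card_centre'):
    for r in mark_of(n,p)[:4]: print(n,w(p,r['location']).round(4),round(r['conf'],2))
E
```

```text
clock: 1.75
position: [0.4402, -0.3382, 0.1863]
ee_rot: [0.41, 0.576, -0.41, 0.577]
ft_force: [1.2, 0.0, 0.4]
grip_width: 0.6
clock: 2.67
position: [0.611, -0.112, 0.1408]
ee_rot: [0.439, 0.555, -0.439, 0.554]
ft_force: [-0.3, -0.5, -0.2]
grip_width: 0.597
[ 0.6105 -0.114   0.141 ] -76.8739866808088 [-0. -0. -1.] [ 0.39  0.41 -0.35  1.57  0.15  1.19 -1.34]
pen_centre [ 0.6113 -0.1098  0.0073] 0.93
white_bottle_centre [ 0.6629 -0.2378  0.0316] 0.92
white_bottle_centre [ 0.5535 -0.2272  0.0362] 0.82
white_bottle_centre [ 0.5322 -0.1757  0.0347] 0.62
white_bottle_centre [ 0.6092 -0.1852  0.0279] 0.59
blue_bottle_centre [ 0.6243 -0.0309  0.0331] 0.81
card_centre [0.6189 0.0535 0.0085] 0.78
card_centre [ 0.615  -0.108   0.0046] 0.18
```

View pics/w1.png

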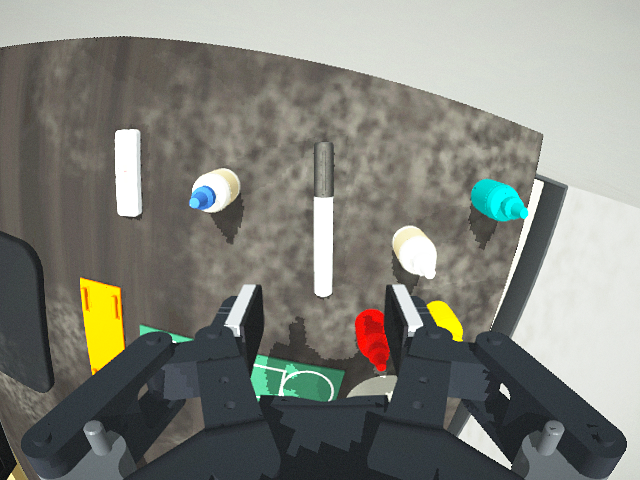

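The pen runs vertically at u≈323, midway between the fingers and parallel to the pads. The networks agree on its centre, about (0.612, -0.111). Descending and gripping.

```bash
python3 -m crank '[[0.4,[0.15,0.2,-3],[0,0,0]],[0.4,[0,0,-3],[0,0,0]],[0.4,[0,0,-3],[0,0,0]],[0.4,[0,0,-2],[0,0,0]],[0.4,[0,0,-1.5],[0,0,0]],[0.4,[0,0,-1],[0,0,0]],[0.4,[0,0,0],[0,0,0]]]' 30
python3 -m crank '[[1,[0,0,0],[0,0,0]],[1,[0,0,0],[0,0,0]],[1,[0,0,0],[0,0,0]],[1,[0,0,0],[0,0,0]],[1,[0,0,0],[0,0,0]],[1,[0,0,0],[0,0,0]],[1,[0,0,0],[0,0,0]],[1,[0,0,0],[0,0,0]]]' 30
python3 -m crank '[[1,[0,0,1],[0,0,0]],[1,[0,0,3],[0,0,0]],[1,[0,0,3],[0,0,0]],[1,[0,0,1],[0,0,0]],[1,[0,0,0],[0,0,0]]]' 30
```

```text
clock: 3.5
position: [0.6104, -0.1131, 0.0044]
ee_rot: [0.44, 0.554, -0.441, 0.552]
ft_force: [-0.2, -0.4, 0.2]
grip_width: 0.597
clock: 4.17
position: [0.6128, -0.1127, 0.0078]
ee_rot: [0.44, 0.553, -0.44, 0.554]
ft_force: [-0.8, 0.7, 6.3]
grip_width: 0.149
clock: 4.58
position: [0.614, -0.1127, 0.0906]
ee_rot: [0.441, 0.552, -0.439, 0.556]
ft_force: [0.3, -0.8, -0.1]
grip_width: 0.147
```

Pen held (opening ≈12.6 mm). Moving above the tray.

```bash
python3 -m crank '[[1,[-0.8,0.8,2],[0,0,0]],[1,[-1.6,1.7,1],[0,0,-0.017]],[1,[-1.9,2,0],[0,0,-0.017]],[1,[-1.9,2,0],[0,0,-0.017]],[1,[-1.9,2,0],[0,0,-0.017]],[1,[-1.9,2,0],[0,0,-0.017]],[1,[-1.9,2,0],[0,0,-0.017]],[1,[-1.9,2.1,0],[0,0,-0.017]],[1,[-1.9,2.1,0],[0,0,-0.017]],[1,[-1.9,2.1,0],[0,0,-0.034]],[1,[0,0,0],[0,0,0]],[1,[0,0,0],[0,0,0]]]' 30
python3 - <<'E'
from h import *
from scipy.spatial.transform import Rotation as R
p=shot('top','t2.png')
o=telemetry.get_obs();z=R.from_quat(o['ee_rot']).as_matrix()
print(o['position'].round(4),np.degrees(np.arctan2(z[1,2],z[0,2])),z[:,0].round(3),o['joint_pos'].round(2))
for c in('scene','wrist'):
    q=shot(c,c+'2.png')
    for n in('pen_centre','tray_centre'):
        for r in mark_of(n,q)[:2]: print(c,n,w(q,r['location']).round(4),round(r['conf'],2))
E
```

```text
clock: 5.58
position: [0.4351, 0.0762, 0.1162]
ee_rot: [0.484, 0.515, -0.485, 0.515]
ft_force: [0.0, -0.1, 0.3]
grip_width: 0.15
[0.4358 0.0753 0.1162] -86.627030488427 [ 0.    -0.001 -1.   ] [ 0.22  0.07 -0.5   2.04  0.04  1.05 -1.81]
scene pen_centre [0.4408 0.0772 0.115 ] 0.82
scene tray_centre [0.4372 0.0822 0.0019] 0.59
scene tray_centre [ 0.4433 -0.129   0.0036] 0.31
wrist pen_centre [0.4378 0.0774 0.1136] 0.95
```

View pics/wrist2.png

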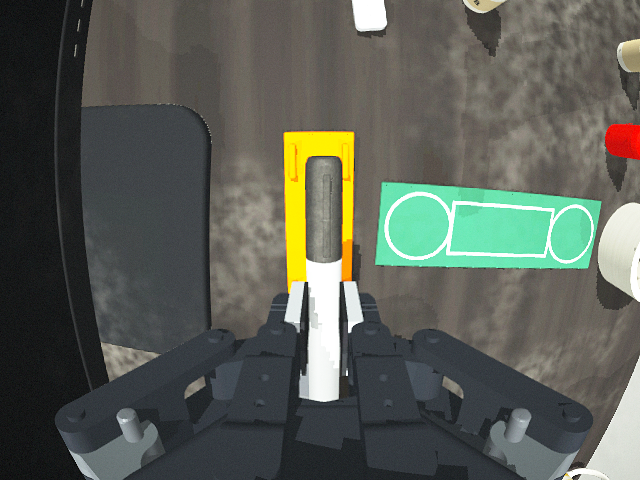

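The pen is aligned with the tray, over its centre (pen u≈322, tray 285–354). Lowering and releasing, then lifting.

```bash
python3 -m crank '[[1,[-0.1,0,-3],[0,0,0]],[1,[0,0,-3],[0,0,0]],[1,[0,0,-2],[0,0,0]],[1,[0,0,-1.2],[0,0,0]],[1,[0,0,-0.8],[0,0,0]],[1,[0,0,-0.5],[0,0,0]],[1,[0,0,0],[0,0,0]],[1,[0,0,0],[0,0,0]]]' 30
python3 -m crank '[[0.7,[0,0,0],[0,0,0]],[0.7,[0,0,0],[0,0,0]],[0.5,[0,0,0],[0,0,0]],[0.5,[0,0,0],[0,0,0]],[0.5,[0,0,1],[0,0,0]],[0.5,[0,0,2],[0,0,0]],[0.5,[0,0,3],[0,0,0]],[0.5,[0,0,3],[0,0,0]],[0.5,[0,0,0],[0,0,0]]]' 30
python3 - <<'E'
from h import *
p=shot('wrist')
o=telemetry.get_obs();print(o['position'].round(4))
for n in('pen_centre','tray_centre','card_centre'):
    for r in mark_of(n,p)[:2]: print(n,w(p,r['location']).round(4),round(r['conf'],2))
E
```

```text
clock: 6.6
position: [0.4354, 0.0756, 0.0117]
ee_rot: [0.486, 0.514, -0.485, 0.514]
ft_force: [0.0, -0.8, -1.1]
grip_width: 0.146
clock: 7.35
position: [0.4379, 0.0764, 0.1071]
ee_rot: [0.487, 0.512, -0.483, 0.516]
ft_force: [1.1, 0.8, 0.7]
grip_width: 0.505
[0.437  0.076  0.1048]
pen_centre [0.437  0.0748 0.0094] 0.57
tray_centre [0.4327 0.0748 0.0018] 0.61
```

Pen lies at (0.437, 0.075), on the tray centre. Next the card.

```bash
python3 -m crank '[[0.4,[1,-0.1,0],[0,0,0.012]],[0.4,[2,-0.2,0],[0,0,0.014]],[0.4,[2,-0.25,0],[0,0,0.014]],[0.4,[2.2,-0.25,0],[0,0,0.014]],[0.4,[2.2,-0.25,0],[0,0,0.014]],[0.4,[2.2,-0.25,0],[0,0,0.014]],[0.4,[2.2,-0.25,0],[0,0,0.014]],[0.4,[2.2,-0.25,0],[0,0,0.014]],[0.4,[2.1,-0.3,0],[0,0,0.012]],[0.4,[0,0,0],[0,0,0]],[0.4,[0,0,0],[0,0,0]]]' 30
python3 - <<'E'
from h import *
from scipy.spatial.transform import Rotation as R
p=shot('wrist','w3.png')
o=telemetry.get_obs();z=R.from_quat(o['ee_rot']).as_matrix()
print(o['position'].round(4),np.degrees(np.arctan2(z[1,2],z[0,2])))
for n in('pen_centre','card_centre','blue_bottle_centre'):
    for r in mark_of(n,p)[:2]: print(n,w(p,r['location']).round(4),round(r['conf'],2))
E
```

```text
clock: 8.47
position: [0.6162, 0.0542, 0.0995]
ee_rot: [0.453, 0.544, -0.454, 0.542]
ft_force: [-0.4, -0.4, 0.0]
grip_width: 0.599
[0.6155 0.0546 0.0998] -79.69158688384704
card_centre [0.6201 0.0537 0.0042] 0.87
blue_bottle_centre [ 0.6201 -0.0296  0.0337] 0.95
```

View pics/w3.png

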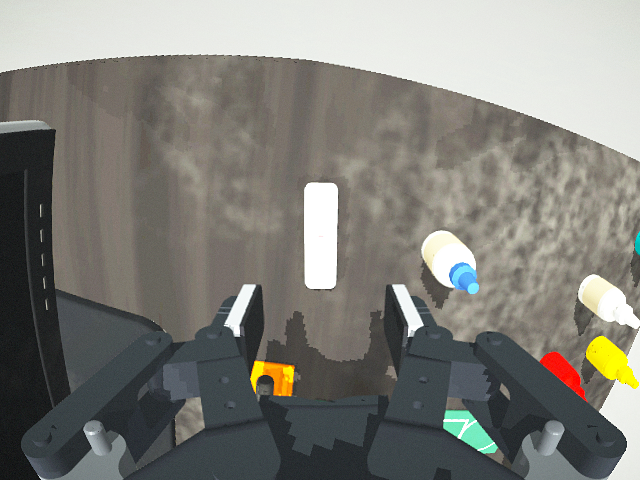

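The card (u≈321, v 183–289) sits centred and parallel between the pads. Descend, grip and lift.

```bash
python3 -m crank '[[0.4,[0.15,0,-2.5],[0,0,0]],[0.4,[0,0,-3],[0,0,0]],[0.4,[0,0,-2],[0,0,0]],[0.4,[0,0,-1.2],[0,0,0]],[0.4,[0,0,-0.8],[0,0,0]],[0.4,[0,0,0],[0,0,0]]]' 30
python3 -m crank '[[1,[0,0,0],[0,0,0]],[1,[0,0,0],[0,0,0]],[1,[0,0,0],[0,0,0]],[1,[0,0,0],[0,0,0]],[1,[0,0,0],[0,0,0]],[1,[0,0,0],[0,0,0]],[1,[0,0,0],[0,0,0]]]' 30
python3 -m crank '[[1,[0,0,1],[0,0,0]],[1,[0,0,2],[0,0,0]],[1,[0,0,3],[0,0,0]],[1,[0,0,3],[0,0,0]],[1,[0,0,2],[0,0,0]],[1,[0,0,0],[0,0,0]]]' 30
```

```text
clock: 9.17
position: [0.6165, 0.0545, 0.0053]
ee_rot: [0.453, 0.543, -0.453, 0.543]
ft_force: [-0.2, -0.2, 0.6]
grip_width: 0.601
clock: 9.75
position: [0.6184, 0.0547, 0.0079]
ee_rot: [0.454, 0.542, -0.453, 0.543]
ft_force: [-1.4, -0.5, 7.0]
grip_width: 0.207
clock: 10.25
position: [0.62, 0.0551, 0.1224]
ee_rot: [0.455, 0.541, -0.451, 0.545]
ft_force: [0.4, 0.8, 0.8]
grip_width: -0.002
```

The card slipped out (opening 0). Looking where it lies.

```bash
python3 -m crank '[[0.4,[0,0,0],[0,0,0]],[0.4,[0,0,0],[0,0,0]],[0.4,[0,0,0],[0,0,0]],[0.4,[0,0,0],[0,0,0]],[0.4,[0,0,0],[0,0,0]]]' 30
python3 - <<'E'
from h import *
from scipy.spatial.transform import Rotation as R
p=shot('wrist','w4.png')
o=telemetry.get_obs();z=R.from_quat(o['ee_rot']).as_matrix()
print(o['position'].round(4),np.degrees(np.arctan2(z[1,2],z[0,2])),z[:,0].round(3))
for c in('wrist','top','scene'):
    q=p if c=='wrist' else shot(c,c+'4.png')
    for r in mark_of('card_centre',q)[:2]: print(c,w(q,r['location']).round(4),round(r['conf'],2))
E
```

```text
clock: 10.67
position: [0.6169, 0.0545, 0.1154]
ee_rot: [0.453, 0.543, -0.453, 0.542]
ft_force: [0.4, -0.1, -0.5]
grip_width: 0.599
[0.617  0.0545 0.1156] -79.6964944501063 [-0.001 -0.    -1.   ]
wrist [0.6206 0.0152 0.0039] 0.67
wrist [ 0.6107 -0.1853  0.0314] 0.21
top [0.6177 0.0178 0.0008] 0.85
scene [6.185e-01 1.650e-02 3.000e-04] 0.52
```

View pics/w4.png

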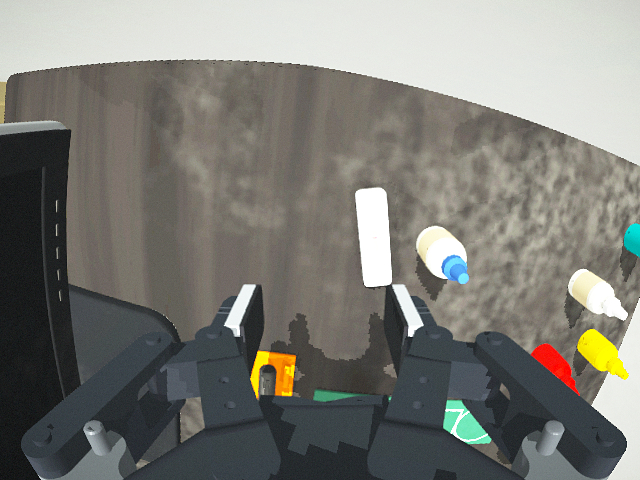

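The card is flat at about (0.618, 0.0165), with only ~22 mm between it and the blue bottle. I'll move the blue bottle first to make room, turning the jaws to run along x.

```bash
python3 -m crank '[[0.4,[0.3,-0.7,0],[0,0,0.11]],[0.4,[0,-0.7,0],[0,0,0.118]],[0.4,[0,-0.7,0],[0,0,0.118]],[0.4,[0,-0.7,0],[0,0,0.118]],[0.4,[0,-0.7,0],[0,0,0.118]],[0.4,[0,-0.7,0],[0,0,0.118]],[0.4,[0,-0.7,0],[0,0,0.118]],[0.4,[0,-0.7,0],[0,0,0.118]],[0.4,[0,-0.7,0],[0,0,0.118]],[0.4,[0,-0.7,0],[0,0,0.118]],[0.4,[0,-0.7,0],[0,0,0.118]],[0.4,[0,-0.76,0],[0,0,0.117]]]' 30
python3 -m crank '[[0.4,[0,0,0],[0,0,0]],[0.4,[0,0,0],[0,0,0]]]'
python3 - <<'E'
from h import *
from scipy.spatial.transform import Rotation as R
p=shot('wrist','w5.png')
o=telemetry.get_obs();z=R.from_quat(o['ee_rot']).as_matrix()
print(o['position'].round(4),np.degrees(np.arctan2(z[1,2],z[0,2])),z[:,0].round(3),o['joint_pos'].round(2))
for n in('card_centre','blue_bottle_centre','white_bottle_centre','left_ring','right_ring','card_outline'):
    for r in mark_of(n,p)[:2]: print(n,w(p,r['location']).round(4),round(r['conf'],2))
E
```

```text
clock: 11.97
position: [0.6204, -0.0303, 0.1164]
ee_rot: [-0.008, 0.707, 0.008, 0.707]
ft_force: [0.2, -0.4, -0.6]
grip_width: 0.601
clock: 12.13
position: [0.6204, -0.0304, 0.1162]
ee_rot: [-0.004, 0.707, 0.004, 0.707]
ft_force: [-0.2, 0.6, 0.5]
grip_width: 0.6
[ 0.6203 -0.0298  0.1163] 0.6628850602540398 [ 0.  0. -1.] [ 0.48  0.49 -0.67  1.58  0.32  1.18 -0.24]
blue_bottle_centre [ 0.6228 -0.0286  0.0326] 0.88
white_bottle_centre [ 0.5371 -0.1749  0.0342] 0.4
left_ring [0.4441 0.0021 0.0007] 0.63
right_ring [ 0.4477 -0.1373  0.0033] 0.8
card_outline [ 0.442  -0.0636 -0.0015] 0.86
```

View pics/w5.png

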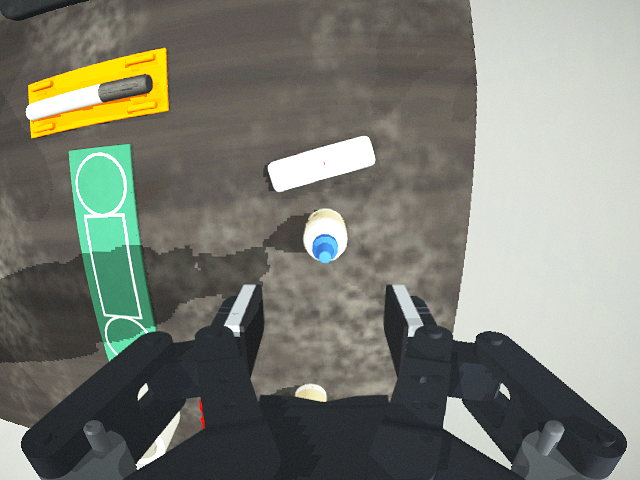

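The blue bottle is centred between the pads (u≈325), card clear of it, and the pen lies between the tray ribs. Descend and grip.

```bash
python3 -m crank '[[0.4,[0.1,0.05,-2.5],[0,0,0]],[0.4,[0,0,-3],[0,0,0]],[0.4,[0,0,-2.5],[0,0,0]],[0.4,[0,0,-1.5],[0,0,0]],[0.4,[0,0,-0.8],[0,0,0]],[0.4,[0,0,0],[0,0,0]],[1,[0,0,0],[0,0,0]],[1,[0,0,0],[0,0,0]],[1,[0,0,0],[0,0,0]],[1,[0,0,0],[0,0,0]],[1,[0,0,0],[0,0,0]],[1,[0,0,0],[0,0,0]]]' 40
python3 -m crank '[[1,[0,0,0.5],[0,0,0]],[1,[0,0,1.5],[0,0,0]],[1,[0,0,2.5],[0,0,0]],[1,[0,0,3],[0,0,0]],[1,[0,0,2.5],[0,0,0]],[1,[0,0,0],[0,0,0]],[1,[0,0,0],[0,0,0]]]' 40
```

```text
clock: 13.48
position: [0.6225, -0.0295, 0.0151]
ee_rot: [-0.006, 0.706, 0.006, 0.708]
ft_force: [-1.3, 1.0, 6.4]
grip_width: 0.3
clock: 14.07
position: [0.6225, -0.0295, 0.1162]
ee_rot: [-0.006, 0.706, 0.005, 0.709]
ft_force: [-0.4, 0.1, -0.7]
grip_width: 0.299
```

Blue held. Carry to the left ring at (0.4435, 0.003).

```bash
python3 -m crank '[[1,[-1,0.2,0],[0,0,0]],[1,[-1.8,0.4,0],[0,0,0]],[1,[-2.2,0.4,0],[0,0,0]],[1,[-2.2,0.4,0],[0,0,0]],[1,[-2.2,0.4,0],[0,0,0]],[1,[-2.2,0.4,0],[0,0,0]],[1,[-2.2,0.4,0],[0,0,0]],[1,[-2,0.4,0],[0,0,0]],[1,[-1.2,0.2,0],[0,0,0]],[1,[-0.8,0.05,0],[0,0,0]],[1,[0,0,0],[0,0,0]]]' 40
python3 -m crank '[[1,[0,0,-2.5],[0,0,0]],[1,[0,0,-2.5],[0,0,0]],[1,[0,0,-2],[0,0,0]],[1,[0,0,-1.5],[0,0,0]],[1,[0,0,-1],[0,0,0]],[1,[0,0,-0.5],[0,0,0]],[1,[0,0,0],[0,0,0]],[1,[0,0,0],[0,0,0]]]' 40
python3 - <<'E'
from h import *
o=telemetry.get_obs();print(o['position'].round(4),o['ft_force'].round(1))
for c in('wrist','top','scene'):
    p=shot(c,c+'6.png')
    for n in('blue_bottle_centre','left_ring'):
        for r in mark_of(n,p)[:1]: print(c,n,w(p,r['location']).round(4),round(r['conf'],2))
E
```

```text
clock: 14.98
position: [0.442, 0.0027, 0.1131]
ee_rot: [-0.006, 0.707, 0.005, 0.707]
ft_force: [0.6, 0.6, -0.9]
grip_width: 0.301
clock: 15.65
position: [0.4437, 0.0029, 0.0137]
ee_rot: [-0.006, 0.707, 0.006, 0.707]
ft_force: [-6.0, -0.0, 9.9]
grip_width: 0.305
[0.4437 0.0029 0.0137] [-6.  -0.   9.9]
wrist blue_bottle_centre [0.4435 0.0027 0.0369] 0.56
scene blue_bottle_centre [0.4446 0.0069 0.0384] 0.77
scene left_ring [0.4434 0.0041 0.0035] 0.94
```

View pics/wrist6.png

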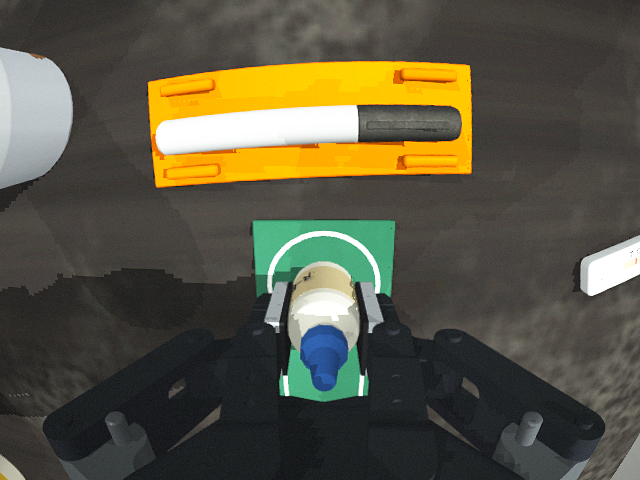

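The bottle is in the ring and in contact with the mat (10 N). Easing up 1 mm, releasing and rising.

```bash
python3 -m crank '[[1,[0,0,0.1],[0,0,0]],[1,[0,0,0],[0,0,0]],[0.65,[0,0,0],[0,0,0]],[0.6,[0,0,0],[0,0,0]],[0.5,[0,0,0],[0,0,0]],[0.4,[0,0,0],[0,0,0]],[0.4,[0,0,0],[0,0,0]],[0.4,[0,0,1.5],[0,0,0]],[0.4,[0,0,3],[0,0,0]],[0.4,[0,0,3],[0,0,0]],[0.4,[0,0,3],[0,0,0]],[0.4,[0,0,0],[0,0,0]]]' 40
python3 -m crank '[[0.4,[0,0,0],[0,0,0]],[0.4,[0,0,0],[0,0,0]]]'
python3 - <<'E'
from h import *
from scipy.spatial.transform import Rotation as R
o=telemetry.get_obs();z=R.from_quat(o['ee_rot']).as_matrix()
print(o['position'].round(4),o['ft_force'].round(1),np.degrees(np.arctan2(z[1,2],z[0,2])),o['joint_pos'].round(2))
for c in('wrist','scene','top'):
    p=shot(c,c+'7.png')
    for n in('blue_bottle_centre','left_ring','card_centre','white_bottle_centre'):
        for r in mark_of(n,p)[:4]: print(c,n,w(p,r['location']).round(4),round(r['conf'],2))
f=p['frame'].astype(int)
try: print('card',rect(p,win(f.min(2)>120,255,145,300,230),.009))
except Exception as e: print(e)
E
```

```text
clock: 17.1
position: [0.4463, 0.0032, 0.1243]
ee_rot: [-0.006, 0.704, 0.005, 0.71]
ft_force: [0.6, 1.3, 1.0]
grip_width: 0.6
clock: 17.27
position: [0.443, 0.0027, 0.1188]
ee_rot: [-0.006, 0.707, 0.005, 0.707]
ft_force: [0.1, 0.2, -1.5]
grip_width: 0.601
[0.443  0.0027 0.1188] [ 0.1  0.2 -1.5] 0.9015722601171763 [ 0.66  0.09 -0.79  2.02  0.08  1.06 -0.15]
wrist blue_bottle_centre [0.4463 0.0014 0.037 ] 0.79
wrist left_ring [ 0.4444  0.0043 -0.0008] 0.67
wrist white_bottle_centre [ 0.6118 -0.186   0.0305] 0.67
scene blue_bottle_centre [0.4422 0.0087 0.043 ] 0.61
scene left_ring [4.408e-01 4.200e-03 1.000e-04] 0.79
scene left_ring [ 0.6114 -0.1833  0.0334] 0.38
scene white_bottle_centre [ 0.6112 -0.1814  0.0348] 0.77
scene white_bottle_centre [ 0.5494 -0.2269  0.0399] 0.75
scene white_bottle_centre [ 0.533  -0.1696  0.0293] 0.65
scene white_bottle_centre [ 0.6624 -0.2365  0.0354] 0.55
top left_ring [0.444  0.0063 0.0008] 0.68
top card_centre [ 0.6205  0.0212 -0.0021] 0.59
top white_bottle_centre [ 0.5498 -0.2307  0.0347] 0.89
top white_bottle_centre [ 0.6681 -0.2351  0.0299] 0.81
top white_bottle_centre [ 0.5289 -0.1775  0.0295] 0.7
card (array([0.5993634 , 0.01800304]), np.float64(0.11229611552579888), (106.50989532470703, 39.20594024658203))
```

Blue stands in its ring. Now back to the card; I'll measure its angle from directly above.

```bash
python3 -m crank '[[0.4,[1.2,0.12,0],[0,0,-0.117]],[0.4,[1.4,0.12,0],[0,0,-0.117]],[0.4,[1.5,0.12,0],[0,0,-0.117]],[0.4,[1.5,0.12,0],[0,0,-0.117]],[0.4,[1.5,0.12,0],[0,0,-0.117]],[0.4,[1.5,0.12,0],[0,0,-0.117]],[0.4,[1.5,0.12,0],[0,0,-0.117]],[0.4,[1.5,0.12,0],[0,0,-0.117]],[0.4,[1.5,0.12,0],[0,0,-0.117]],[0.4,[1.5,0.12,0],[0,0,-0.117]],[0.4,[1.5,0.12,0],[0,0,-0.117]],[0.4,[1.3,0.12,0],[0,0,-0.117]]]' 40
python3 -m crank '[[0.4,[0,0,0],[0,0,0]],[0.4,[0,0,0],[0,0,0]],[0.4,[0,0,0],[0,0,0]]]'
cat >> h.py <<'E'
def wray(p,u,v,z):
    "fisheye pixel -> plane z"
    K=p['intrinsics'];T=p['cam_to_world']
    a=np.array([(u-K[0,2])/K[0,0],(v-K[1,2])/K[1,1]]);t=np.hypot(*a);a=a/max(t,1e-9)*np.sin(t)
    d=T[:3,:3]@np.array([a[0],-a[1],-np.cos(t)]);o=T[:3,3]
    return o+d*(z-o[2])/d[2]
E
python3 - <<'E'
import h
from h import *
from scipy.spatial.transform import Rotation as R
o=telemetry.get_obs();z=R.from_quat(o['ee_rot']).as_matrix()
print(o['position'].round(4),np.degrees(np.arctan2(z[1,2],z[0,2])))
p=shot('wrist','w8.png')
for r in mark_of('card_centre',p)[:2]: print(w(p,r['location']).round(4),round(r['conf'],2))
f=p['frame'].astype(int);h.ray=wray
a,t,s=rect(p,win(f.min(2)>150,270,130,380,300),.007);print(a,np.degrees(t),s)
E
```

```text
clock: 19.02
position: [0.6182, 0.0173, 0.1191]
ee_rot: [0.454, 0.542, -0.454, 0.542]
ft_force: [0.4, 0.4, 0.0]
grip_width: 0.6
clock: 19.27
position: [0.6167, 0.0174, 0.1191]
ee_rot: [0.451, 0.545, -0.451, 0.544]
ft_force: [-0.1, 0.4, -0.5]
grip_width: 0.6
[0.6167 0.0174 0.1191] -79.30892416402324
[0.6184 0.0135 0.0045] 0.65
[0.61883539 0.01700792] 16.854814529418945 (73.57637023925781, 21.869001388549805)
```

View pics/w8.png

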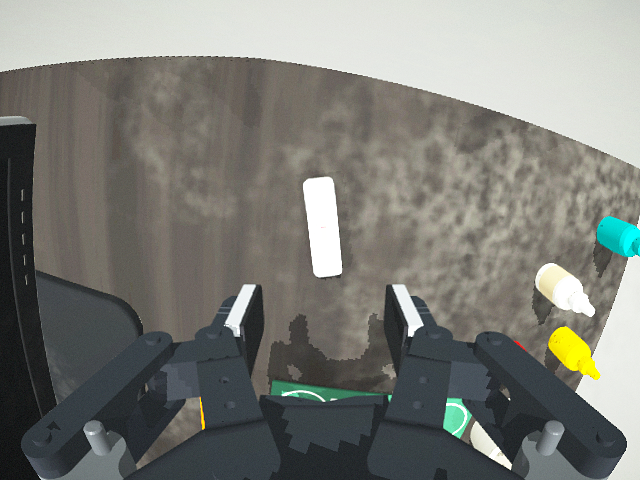

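The card centre (0.6188, 0.017) and the 16.9° angle come with the right size (73.6 x 21.9). Regrasp a little lower, with more force and a slower lift.

```bash
python3 -m crank '[[0.4,[0.2,0,-2.5],[0,0,0.05]],[0.4,[0,0,-3],[0,0,0.057]],[0.4,[0,0,-2.5],[0,0,0]],[0.4,[0,0,-1.5],[0,0,0]],[0.4,[0,0,-1.2],[0,0,0]],[0.4,[0,0,-0.6],[0,0,0]],[0.4,[0,0,-0.2],[0,0,0]],[0.4,[0,0,0],[0,0,0]],[0.4,[0,0,0],[0,0,0]]]' 60
python3 -m crank '[[1,[0,0,0],[0,0,0]],[1,[0,0,0],[0,0,0]],[1,[0,0,0],[0,0,0]],[1,[0,0,0],[0,0,0]],[1,[0,0,0],[0,0,0]],[1,[0,0,0],[0,0,0]],[1,[0,0,0],[0,0,0]],[1,[0,0,0],[0,0,0]]]' 60
python3 -m crank '[[1,[0,0,0.2],[0,0,0]],[1,[0,0,0.3],[0,0,0]],[1,[0,0,0.4],[0,0,0]],[1,[0,0,0.5],[0,0,0]],[1,[0,0,0.5],[0,0,0]],[1,[0,0,0],[0,0,0]]]' 60
```

```text
clock: 20.12
position: [0.6201, 0.0174, 0.0055]
ee_rot: [0.423, 0.567, -0.422, 0.567]
ft_force: [0.1, 0.6, 0.2]
grip_width: 0.598
clock: 20.78
position: [0.6199, 0.0174, 0.0054]
ee_rot: [0.423, 0.567, -0.422, 0.567]
ft_force: [-0.8, -1.7, 5.2]
grip_width: 0.213
clock: 21.28
position: [0.6202, 0.0174, 0.0248]
ee_rot: [0.423, 0.566, -0.422, 0.567]
ft_force: [0.4, 0.0, -0.2]
grip_width: 0.211
```

Held. Lift on and carry to the outline, turning +74°.

```bash
python3 -m crank '[[1,[0,0,0.6],[0,0,0]],[1,[0,0,1],[0,0,0]],[1,[0,0,1.2],[0,0,0]],[1,[0,0,1.4],[0,0,0]],[1,[0,0,1.4],[0,0,0]],[1,[0,0,1.2],[0,0,0]],[1,[0,0,0.8],[0,0,0]],[1,[0,0,0.4],[0,0,0]],[1,[0,0,0],[0,0,0]]]' 60
python3 -m crank '[[1,[-0.8,-0.4,0],[0,0,0.098]],[1,[-1.3,-0.6,0],[0,0,0.108]],[1,[-1.6,-0.7,0],[0,0,0.108]],[1,[-1.7,-0.8,0],[0,0,0.108]],[1,[-1.7,-0.8,0],[0,0,0.108]],[1,[-1.7,-0.8,0],[0,0,0.108]],[1,[-1.7,-0.8,0],[0,0,0.108]],[1,[-1.7,-0.8,0],[0,0,0.108]],[1,[-1.7,-0.8,0],[0,0,0.108]],[1,[-1.6,-0.7,0],[0,0,0.108]],[1,[-1.2,-0.6,0],[0,0,0.108]],[1,[-0.8,-0.4,0],[0,0,0.108]]]' 60
python3 -m crank '[[1,[0,0,0],[0,0,0]],[1,[0,0,0],[0,0,0]],[1,[0,0,0],[0,0,0]]]' 60
python3 - <<'E'
from h import *
from scipy.spatial.transform import Rotation as R
o=telemetry.get_obs();z=R.from_quat(o['ee_rot']).as_matrix()
print(o['position'].round(4),np.degrees(np.arctan2(z[1,2],z[0,2])),z[:,0].round(3))
for c in('wrist','scene'):
    p=shot(c,c+'9.png')
    for n in('card_centre','card_outline','blue_bottle_centre'):
        for r in mark_of(n,p)[:1]: print(c,n,w(p,r['location']).round(4),round(r['conf'],2))
E
```

```text
clock: 22.03
position: [0.6199, 0.0174, 0.1045]
ee_rot: [0.423, 0.566, -0.422, 0.567]
ft_force: [0.8, -0.0, -0.5]
grip_width: 0.208
clock: 23.03
position: [0.4426, -0.0654, 0.1026]
ee_rot: [-0.003, 0.708, 0.003, 0.707]
ft_force: [0.8, 0.2, 0.3]
grip_width: 0.213
clock: 23.28
position: [0.4448, -0.0644, 0.1033]
ee_rot: [-0.0, 0.707, 0.001, 0.707]
ft_force: [1.1, 0.2, -0.3]
grip_width: 0.213
[ 0.4448 -0.0644  0.1033] 0.07743962426760925 [ 0.  0. -1.]
wrist card_centre [ 0.4477 -0.0692  0.0994] 0.8
wrist blue_bottle_centre [0.4469 0.0012 0.0363] 0.75
scene card_centre [ 0.4432 -0.0685  0.0951] 0.74
scene card_outline [ 0.4483 -0.0656  0.0009] 0.9
scene blue_bottle_centre [0.4458 0.0078 0.0393] 0.56
```

View pics/wrist9.png

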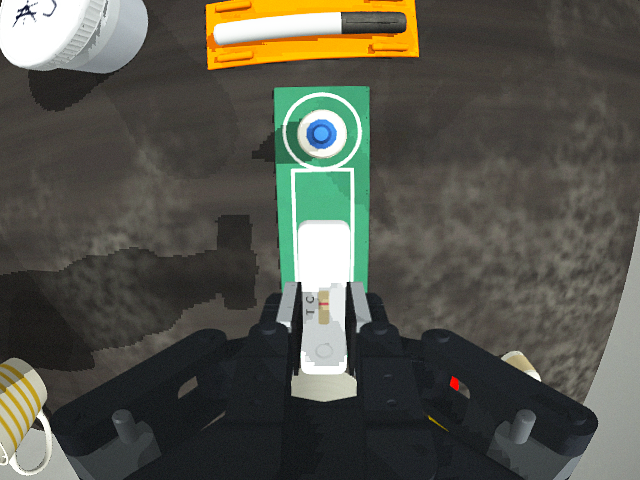

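The card is aligned with the outline and the blue bottle is centred in its ring (pixel 321,133). Lowering and releasing.

```bash
python3 -m crank '[[1,[0,0.1,-1.5],[0,0,0.01]],[1,[0,0,-2],[0,0,0]],[1,[0,0,-2],[0,0,0]],[1,[0,0,-1.5],[0,0,0]],[1,[0,0,-1],[0,0,0]],[1,[0,0,-0.7],[0,0,0]],[1,[0,0,-0.5],[0,0,0]],[1,[0,0,-0.2],[0,0,0]],[1,[0,0,0],[0,0,0]],[1,[0,0,0],[0,0,0]]]' 60
python3 -m crank '[[0.7,[0,0,0],[0,0,0]],[0.7,[0,0,0],[0,0,0]],[0.6,[0,0,0],[0,0,0]],[0.5,[0,0,0],[0,0,0]],[0.4,[0,0,0],[0,0,0]],[0.4,[0,0,1],[0,0,0]],[0.4,[0,0,2],[0,0,0]],[0.4,[0,0,3],[0,0,0]],[0.4,[0,0,3],[0,0,0]],[0.4,[0,0,2],[0,0,0]],[0.4,[0,0,0],[0,0,0]],[0.4,[0,0,0],[0,0,0]]]' 40
python3 - <<'E'
from h import *
from scipy.spatial.transform import Rotation as R
o=telemetry.get_obs();z=R.from_quat(o['ee_rot']).as_matrix()
print(o['position'].round(4),np.degrees(np.arctan2(z[1,2],z[0,2])),o['joint_pos'].round(2))
for c in('wrist','scene'):
    p=shot(c,c+'10.png')
    for n in('card_centre','card_outline','blue_bottle_centre','white_bottle_centre'):
        for r in mark_of(n,p)[:3]: print(c,n,w(p,r['location']).round(4),round(r['conf'],2))
E
```

```text
clock: 24.52
position: [0.4448, -0.0637, 0.0099]
ee_rot: [-0.005, 0.707, 0.005, 0.707]
ft_force: [1.1, -0.4, 0.3]
grip_width: 0.208
clock: 25.52
position: [0.4451, -0.0639, 0.1208]
ee_rot: [-0.006, 0.706, 0.005, 0.708]
ft_force: [-0.6, -0.4, 0.1]
grip_width: 0.598
[ 0.4451 -0.0639  0.1208] 0.8535999171513003 [ 0.82  0.11 -0.81  2.01  0.09  1.06 -0.01]
wrist card_centre [ 0.4441 -0.0689  0.0086] 0.69
wrist blue_bottle_centre [ 0.4477 -0.0021  0.0351] 0.76
scene card_centre [ 0.4461 -0.0663  0.0015] 0.94
scene card_outline [ 0.4464 -0.0653  0.0027] 0.98
scene blue_bottle_centre [0.4463 0.0043 0.0385] 0.71
scene white_bottle_centre [ 0.5491 -0.2285  0.0362] 0.8
scene white_bottle_centre [ 0.5309 -0.171   0.0323] 0.75
scene white_bottle_centre [ 0.6118 -0.1825  0.0385] 0.63
```

Card is in its outline. Now the white-capped bottle.

```bash
python3 -m crank '[[0.4,[1,-0.7,0],[0,0,0]],[0.4,[1.6,-1.1,0],[0,0,0]],[0.4,[2,-1.4,0],[0,0,0]],[0.4,[2,-1.5,0],[0,0,0]],[0.4,[2,-1.5,0],[0,0,0]],[0.4,[2,-1.5,0],[0,0,0]],[0.4,[2,-1.4,0],[0,0,0]],[0.4,[2,-1.4,0],[0,0,0]],[0.4,[1.3,-0.9,0],[0,0,0]],[0.4,[0.75,-0.5,0],[0,0,0]],[0.4,[0,0,0],[0,0,0]],[0.4,[0,0,0],[0,0,0]]]' 40
python3 - <<'E'
from h import *
o=telemetry.get_obs()
print(o['position'].round(4))
for c in('wrist','top'):
    p=shot(c,c+'11.png')
    for n in('white_bottle_centre','right_ring','card_centre','blue_bottle_centre'):
        for r in mark_of(n,p)[:4]: print(c,n,w(p,r['location']).round(4),round(r['conf'],2))
E
```

```text
clock: 27.02
position: [0.6105, -0.182, 0.1189]
ee_rot: [-0.005, 0.707, 0.006, 0.707]
ft_force: [-0.5, -0.1, 0.4]
grip_width: 0.599
[ 0.6105 -0.182   0.1189]
wrist white_bottle_centre [ 0.6118 -0.1833  0.0272] 0.84
wrist white_bottle_centre [ 0.5348 -0.1748  0.0349] 0.83
wrist white_bottle_centre [ 0.5544 -0.2293  0.0341] 0.64
wrist right_ring [ 0.4453 -0.1367  0.0038] 0.78
wrist card_centre [ 0.4453 -0.07    0.0043] 0.82
top white_bottle_centre [ 0.6117 -0.1848  0.0326] 0.69
top white_bottle_centre [ 0.5306 -0.1757  0.0327] 0.56
top right_ring [ 4.494e-01 -6.670e-02  4.000e-04] 0.61
top right_ring [ 0.4458 -0.1349  0.0052] 0.59
top card_centre [ 0.446  -0.0639  0.0045] 0.82
top card_centre [ 0.4474 -0.1384  0.005 ] 0.15
top blue_bottle_centre [0.4418 0.0022 0.0349] 0.55
```

View pics/wrist11.png

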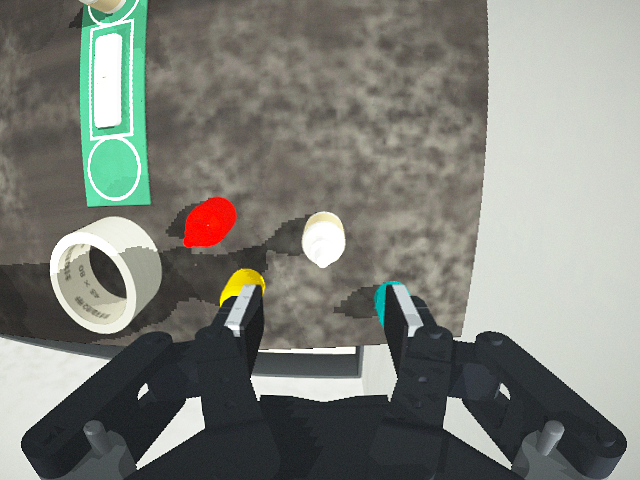

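White bottle centred (u≈323) with the look-alikes outside the finger paths. Descend, grip and lift.

```bash
python3 -m crank '[[0.4,[0.1,-0.15,-2.5],[0,0,0]],[0.4,[0,0,-3],[0,0,0]],[0.4,[0,0,-2.5],[0,0,0]],[0.4,[0,0,-1.5],[0,0,0]],[0.4,[0,0,-0.9],[0,0,0]],[0.4,[0,0,0],[0,0,0]],[1,[0,0,0],[0,0,0]],[1,[0,0,0],[0,0,0]],[1,[0,0,0],[0,0,0]],[1,[0,0,0],[0,0,0]],[1,[0,0,0],[0,0,0]],[1,[0,0,0],[0,0,0]]]' 40
python3 -m crank '[[1,[0,0,0.5],[0,0,0]],[1,[0,0,1.5],[0,0,0]],[1,[0,0,2.5],[0,0,0]],[1,[0,0,3],[0,0,0]],[1,[0,0,2.5],[0,0,0]],[1,[0,0,1.5],[0,0,0]],[1,[0,0,0],[0,0,0]],[1,[0,0,0],[0,0,0]]]' 40
```

```text
clock: 28.52
position: [0.613, -0.1843, 0.0171]
ee_rot: [-0.006, 0.706, 0.005, 0.708]
ft_force: [-1.2, 0.7, 6.5]
grip_width: 0.304
clock: 29.18
position: [0.6125, -0.1843, 0.1323]
ee_rot: [-0.006, 0.706, 0.005, 0.708]
ft_force: [-0.8, -0.8, -0.7]
grip_width: 0.298
```

```bash
python3 -m crank '[[1,[-1,0.3,0],[0,0,0]],[1,[-1.7,0.5,0],[0,0,0]],[1,[-2,0.6,0],[0,0,0]],[1,[-2,0.6,0],[0,0,0]],[1,[-2,0.6,0],[0,0,0]],[1,[-2,0.6,0],[0,0,0]],[1,[-2,0.6,0],[0,0,0]],[1,[-1.8,0.5,0],[0,0,0]],[1,[-1.3,0.3,0],[0,0,0]],[1,[-0.8,0.2,0],[0,0,0]],[1,[0,0,0],[0,0,0]],[1,[0,0,0],[0,0,0]]]' 40
python3 -m crank '[[1,[0,0,-2],[0,0,0]],[1,[0,0,-2.5],[0,0,0]],[1,[0,0,-2],[0,0,0]],[1,[0,0,-1.5],[0,0,0]],[1,[0,0,-1.2],[0,0,0]],[1,[0,0,-0.6],[0,0,0]],[1,[0,0,-0.5],[0,0,0]],[1,[0,0,-0.4],[0,0,0]],[1,[0,0,0],[0,0,0]],[1,[0,0,0],[0,0,0]]]' 40
python3 - <<'E'
from h import *
o=telemetry.get_obs();print(o['position'].round(4),o['ft_force'].round(1))
for c in('wrist','scene'):
    p=shot(c,c+'12.png')
    for n in('white_bottle_centre','right_ring'):
        for r in mark_of(n,p)[:4]: print(c,n,w(p,r['location']).round(4),round(r['conf'],2))
E
```

```text
clock: 30.18
position: [0.446, -0.1365, 0.1303]
ee_rot: [-0.005, 0.707, 0.005, 0.707]
ft_force: [0.3, 0.8, -0.5]
grip_width: 0.299
clock: 31.02
position: [0.4463, -0.1363, 0.0237]
ee_rot: [-0.005, 0.707, 0.005, 0.707]
ft_force: [0.8, 1.0, 0.0]
grip_width: 0.303
[ 0.4463 -0.1363  0.0237] [0.8 1.  0. ]
wrist white_bottle_centre [ 0.663  -0.2338  0.032 ] 0.86
wrist white_bottle_centre [ 0.4494 -0.1391  0.0384] 0.66
scene white_bottle_centre [ 0.6614 -0.2374  0.0358] 0.58
scene white_bottle_centre [ 0.4453 -0.1369  0.0417] 0.52
scene right_ring [ 0.4449 -0.1322  0.0046] 0.81
```

View pics/wrist12.png

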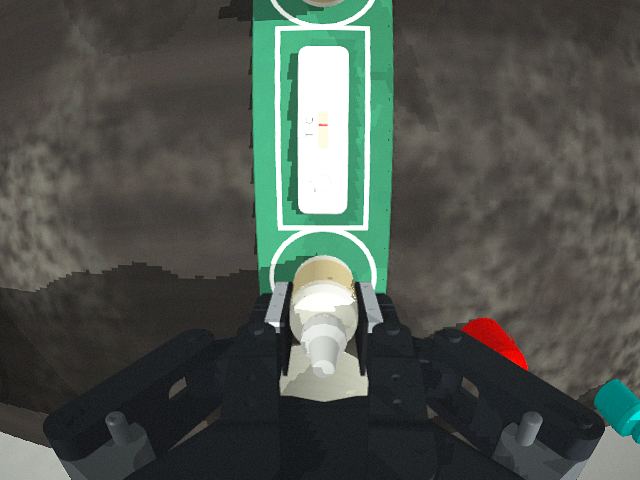

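Card centred in its outline; the white bottle is over its ring, still ~3 mm up with no contact. Easing down until contact.

```bash
python3 -m crank '[[1,[0,0,-0.1],[0,0,0]],[1,[0,0,-0.1],[0,0,0]],[1,[0,0,-0.1],[0,0,0]],[1,[0,0,0],[0,0,0]],[1,[0,0,0],[0,0,0]]]' 40
python3 -m crank '[[1,[0,0,-0.1],[0,0,0]],[1,[0,0,0],[0,0,0]],[1,[0,0,0],[0,0,0]]]' 40
```

```text
clock: 31.73
position: [0.4458, -0.1361, 0.0203]
ee_rot: [-0.005, 0.707, 0.005, 0.707]
ft_force: [-0.3, -0.7, -0.4]
grip_width: 0.301
clock: 31.98
position: [0.446, -0.1362, 0.02]
ee_rot: [-0.006, 0.707, 0.005, 0.707]
ft_force: [-4.9, 2.1, 13.0]
grip_width: 0.297
```

Contact. Release and retreat well above.

```bash
python3 -m crank '[[1,[0,0,0.1],[0,0,0]],[0.68,[0,0,0],[0,0,0]],[0.6,[0,0,0],[0,0,0]],[0.5,[0,0,0],[0,0,0]],[0.4,[0,0,0],[0,0,0]],[0.4,[0,0,0],[0,0,0]],[0.4,[0,0,1],[0,0,0]],[0.4,[0,0,2],[0,0,0]],[0.4,[0,0,3],[0,0,0]],[0.4,[0,0,3],[0,0,0]],[0.4,[0,0,3],[0,0,0]],[0.4,[0,0,2],[0,0,0]]]' 40
python3 -m crank '[[0.4,[0,-2,2],[0,0,0]],[0.4,[0,-3,0],[0,0,0]],[0.4,[0,-4,0],[0,0,0]],[0.4,[0,-4,0],[0,0,0]],[0.4,[0,-4,0],[0,0,0]],[0.4,[0,-4,0],[0,0,0]],[0.4,[0,-3,0],[0,0,0]],[0.4,[0,0,0],[0,0,0]],[0.4,[0,0,0],[0,0,0]]]' 40
python3 - <<'E'
from h import *
for c in('top','scene'):
    p=shot(c,c+'13.png')
    for n in('white_bottle_centre','right_ring','blue_bottle_centre','left_ring','card_centre','card_outline','pen_centre','tray_centre'):
        for r in mark_of(n,p)[:4]: 
            X=w(p,r['location'])
            if X[0]<.5: print(c,n,X.round(4),round(r['conf'],2))
    if c=='top':
        f=p['frame'].astype(int)
        print('card',rect(p,win(f.min(2)>120,283,292,334,312),.012))
    v0,v1,u0,u1=(230,350,180,440) if c=='top' else (220,360,210,430)
    cv2.imwrite(f'pics/z{c}.png',cv2.resize(p['frame'][v0:v1,u0:u1],None,fx=3,fy=3,interpolation=2)[:,:,::-1])
E
python3 -c "
import cv2,numpy as np
a=cv2.imread('pics/ztop.png');b=cv2.imread('pics/zscene.png')
s=[cv2.resize(i,(640,int(i.shape[0]*640/i.shape[1]))) for i in(a,b)]
s=np.vstack(s);print(s.shape);cv2.imwrite('pics/fin.png',cv2.resize(s,None,fx=.85,fy=.85))"
```

```text
clock: 32.98
position: [0.4467, -0.1359, 0.1638]
ee_rot: [-0.006, 0.706, 0.005, 0.708]
ft_force: [0.5, -0.5, -0.4]
grip_width: 0.596
clock: 33.73
position: [0.4452, -0.3776, 0.1804]
ee_rot: [-0.004, 0.707, 0.005, 0.707]
ft_force: [0.7, 0.3, 0.8]
grip_width: 0.598
top white_bottle_centre [ 0.4451 -0.1333  0.0345] 0.59
top right_ring [ 0.4436 -0.1347  0.0068] 0.61
top blue_bottle_centre [0.4443 0.0046 0.0363] 0.52
top left_ring [ 0.4464  0.0035 -0.0014] 0.72
top card_outline [ 0.4492 -0.0683  0.0054] 0.6
top pen_centre [0.438  0.0716 0.0072] 0.64
top tray_centre [0.4362 0.0768 0.0082] 0.59
top tray_centre [ 0.4437 -0.0005  0.0025] 0.2
card (array([ 0.44415396, -0.066941  ]), np.float64(-1.5625723121392312), (73.07996368408203, 22.6090145111084))
scene white_bottle_centre [ 0.4467 -0.1341  0.0374] 0.96
scene blue_bottle_centre [0.4425 0.0071 0.0418] 0.63
scene left_ring [0.4399 0.0025 0.0051] 0.89
scene card_centre [ 0.4422 -0.0676  0.0011] 0.57
scene card_outline [ 0.4481 -0.0625  0.0025] 0.93
scene pen_centre [0.4405 0.0783 0.01  ] 0.66
scene tray_centre [ 0.4363  0.0817 -0.0008] 0.91
(702, 640, 3)
```

View pics/fin.png

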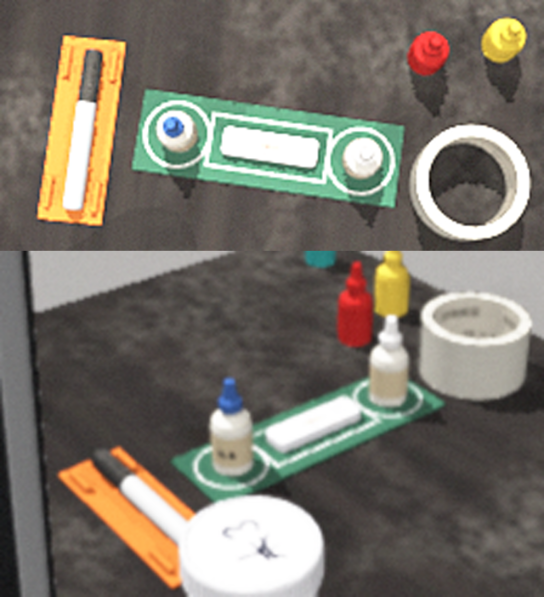

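The final picture shows everything in place: both bottles upright in their rings, card in its outline, pen between the ribs, look-alikes untouched.

```bash
python3 -c "
from workcell import manip
print(manip.hand_in())"
```

```text
the job is handed in; nothing more can be done
None
```

The set-up is done and handed in at about 34 s on the robot's clock, well under the 93 s limit. The hand-in gives no verdict, so the checks below are my own.

- **Pen:** it lies between the tray's ribs, about 2–5 mm from the tray centre by the networks' readings.
- **Blue-capped bottle:** it stands upright in the left ring, on the tray's side. Most readings put it within 3 mm of the ring centre. The noisier scene camera gave about 5 mm, inside the 11 mm limit.
- **Card:** it lies flat in the outline, about 1 mm from the centre and 0.01 rad off the length by segmentation in the top camera.
- **White-capped bottle:** it stands upright in the right ring, about 2–3 mm from the centre.

**Slip:** the card slipped out of the first grasp at 30 N and moved about 38 mm on the desk. I placed the blue bottle first to make room, then picked the card up again at 60 N with a slower lift.

**Forces:** the highest force reading I saw was about 13 N, when easing the white bottle onto the mat. The red, turquoise and yellow bottles were not touched, and the arm was clear of everything at hand-in.

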